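Release the demonstration compass and catch it as it pops

TASK

On the turntable a small brass compass is latched near the top of the sloping track of its demonstration mount. With one fingertip press down the release stud beside the track, and with the other finger, standing over the track a little way below the compass's front plate, catch the compass as the spring ejector pops it off its latch, before it slides away down the track. Only touch, pick nothing up, leave the other goods where they are, and finish while still holding the compass there, with a finger against its front plate.

Things in the scene. Friction and masses are not known exactly. Their poses are not given: they have to be found in the camera images.
- stand: Sloping stand, 215 x 136 mm, fixed on the turntable; origin under its centre, 42 mm above the counter. Its z is vertical; -x is the way the track falls, +y the stud's side. Its board slopes 0.26 rad, surface 58 mm above the origin at its centre. The track (rails 72 mm over all, 14 mm high off the board) runs along x down its middle to an end stop; down-slope of the compass only the stud is taller.
- stud_top (a point): Centre of the top of the round brass release stud (19 mm across), 24 mm off the board when up, 50 mm to the stand's +y side of the track's middle and 24 mm down-slope of the latched compass's front plate. It moves square to the board; pressed home its top is 17 mm off the board, so a second finger at that height passes over the rails.
- release (a joint): How far the stud is pressed (m): 0 up, 0.007 home; it springs back. At about 0.004 the steel trip bar in front of the compass's foot drops clear and the spring ejector fires. About 1.5 N starts it, 4 to 6 N presses it home.
- front_plate (a point): Middle of the top edge of the down-slope face of the compass's upright front plate: 46 mm wide along the stand's y, from 10 to 36 mm off the board. Moves with the compass (0.6 kg, on a captive shoe), whose brass bowl, 69 mm across, begins 27 mm up-slope of this face; its glass is 60 mm off the board.
- compass (a joint): How far the compass has come down the track (m): 0 latched, 0.087 at the end stop. Once released it is thrown down the slope at about 0.4 m/s and runs to the stop in under 0.5 s, so the catching finger must be in place before the stud goes down. Clear of the latch from 0.008; caught well at 0.01 to 0.04; beyond 0.05 it has slid away.
- oarlock_a: Bronze oarlock lying flat on the turntable, 120 mm long, 68 mm over its horns, 14 mm high; leave alone. Origin: mid-length, on its underside.
- oarlock_b: The second, like oarlock_a; leave alone.
- turnbuckle: Bronze open-body turnbuckle with fork ends lying on the turntable, 190 mm long (x), 30 mm wide, 18 mm high; leave alone. Origin: middle of its underside.
- door_knob: Verdigris-spotted brass cabin door knob standing on its round rose (60 mm across, 60 mm high) on the turntable; leave alone. Origin: centre of its underside.
- horn_cleat: Brass horn cleat on the counter, 176 mm long (x), 45 mm high; leave alone. Origin: middle of its underside.
- shackle: Bronze D-shackle lying on the counter, about 65 by 66 mm, 14 mm high; leave alone. Origin: near its middle, on its underside.
- polish_tin: White metal-polish tin on the counter, 68 mm across, 70 mm high; leave alone. Origin: centre of its underside.

How it is judged:
By the outcome, as a careful person would: the job done as asked, in the order asked, and still so for the second after the job is handed in, while the arm keeps its last pose, push and grip.
It also fails if it takes over 32 s, if anything falls off the work surface, if the arm or the gripper's body presses on something with over 40 N, if the wrist force passes 120 N, or if a joint passes its speed limit or range.

ROBOT

A 6-joint arm with a two-finger parallel gripper is mounted at the origin on the work surface. World frame = base frame: x ahead of the robot, y to its left, z up, the work surface at z = 0. Lengths are in mm, angles in rad, forces in N, time in s.
With the tool pointing down it reaches from about 250 to 850 mm from the base axis. Payload 12.5 kg.
Tool frame: the origin (TCP) lies midway between the tips of the shut fingers; the grasp point (between the pads) lies 19 mm behind it; y points along the fingers, x is the direction in which the jaws open and shut, and the axes are right-handed (so a half turn about y gives the same grasp; the last joint's range is limited). The gripper opens to 93 mm and grips with 3 to 60 N. Pads are 15 mm wide; open, the fingers measure 128 mm over their backs; the gripper's body (75 mm by 188 mm) begins 65 mm behind the grasp point.
Start: joints at [-1.407, 0.351, 1.652, -0, 1.139, -0.085], TCP at [135.453, -533.045, 218.633] pointing down, gripper open.
Joint ranges: [-2.75, 2.75], [-0.79, 2.1], [0.01, 2.65], [-1.57, 4.71], [0.07, 3.14], [-2.87, 2.87]. Speed limits (rad/s): [2.22, 2.22, 2.79, 3.14, 3.14, 3.14].

INTERFACE

Orientations are given as a unit quaternion [x, y, z, w].
In Python, from rig import arm gives the robot as it stands.
- The arm moves only by the tool carry_out, never from a script. Its argument "plan" is a list that holds one entry, the list of rows, each a list of 7 numbers: the turn, a rotation vector about the world's x, y, z in degrees, then the shift along the world's x, y, z in mm, then the closure, from 0 (fully open) to 1 (shut). A call has 1 to 5 rows; each row is the pose to reach, as a shift and turn from the pose commanded when the call began; what a row does not reach only later rows make up. A row lasts 1/10 s, in which the tool goes at most 50 mm and 8.59 degrees, less where a joint would pass 70% of its speed; a pose out of reach is approached as far as the arm can. A call with a gripper value outside its range is refused whole. The fingers move at their own pace and stop on an object; "newtons" is the grip in N (left out, the last holds). Time passes only in rows, so rows that repeat a pose let the fingers close. It gives the time, the measured TCP pose, the force and the opening at its end, in the units of the state.
- arm.sense(): the state, without advancing time (a new reading comes with each control period).
- arm.grab_frame(name): name is "side" or "top" or "wrist"; returns (picture, depth): 384x512x3 uint8, red, green, blue; 384x512 float32, mm along the optical axis (not along the pixel's ray), 0 where there is no reading.
- arm.calibration(name): a dict with "K" (3x3 intrinsics, pixels), "rvec" (rotation vector, rad) and "tvec" (3), from world to camera coordinates, as OpenCV has them; the wrist camera has in their place "tool_from_camera" (4x4, takes a point from camera to tool coordinates, whose origin is the TCP and whose axes are the tool frame's). Camera axes: x right, y down, z forward; pixel columns grow to the right and rows downward; lengths in mm; the calibration is good to about 2 mm. A picture is of the moment at which its call begins: read the wrist's pose just before it. calibration takes no time and is no camera call.
- arm.finish_job(): hands the job in, once; it reports no verdict.
The state is a dict: "time": time; "joint_pos": joint angles; "joint_vel": joint speeds; "joint_efforts": joint torques, N m; "ee_pos": TCP position; "ee_rot": TCP orientation; "wrist_force": force on the tool from outside, world axes, zero at the start; "moment": the same for the moment, N m; "width": finger opening in mm.
Only numpy, scipy, OpenCV 4.12 (cv2) and the standard library are available. Lean on these libraries where they do the work, as an engineer would, in place of code of your own. Each camera call takes 0.05 s, during which the arm holds its last target.

## Working session

There is one attempt and no reset: what is moved stays moved. The work goes in short steps, Python scripts to look and compute and a tool call to move; the robot and the scene stay as the last step left them, time stands still between calls to the robot, and variables do not carry over. Pictures are saved under pics/ and viewed, and the job is handed in when it is done.

Besides the shell and the picture viewer there is one more tool, called after "Request:" as name(argument=value, ...), one argument or row to a line, values as JSON. carry_out: Moves the arm, as the interface text tells. Its arguments: {"type":"object","properties":{"plan":{"type":"array"},"newtons":{"type":"number"}},"required":["plan"]}

```bash
ls; mkdir -p pics
python3 - <<'E'
from rig import arm
import cv2,numpy as np
print(arm.sense())
for n in ("side","top","wrist"):
    p,d=arm.grab_frame(n); cv2.imwrite(f"pics/{n}0.png",p[:,:,::-1]); np.save(f"pics/{n}0.npy",d)
    print(n,arm.calibration(n))
E
```

```text
pics
{'time': 0.0, 'joint_pos': array([-1.40659333e+00,  3.51260947e-01,  1.65241374e+00, -6.05938850e-06,
        1.13909459e+00, -8.45578736e-02]), 'joint_vel': array([ 0.0001976 ,  0.00112226, -0.00133172,  0.00071474,  0.00100215,
       -0.00030697]), 'joint_efforts': array([ 1.44383030e-04, -4.97320819e+01, -2.85248834e+01,  6.98980666e-02,
        2.57417205e-02, -7.41831377e-05]), 'ee_pos': array([ 135.4017321 , -532.72185339,  218.09182886]), 'ee_rot': array([-0.55788702,  0.43441354, -0.43379963,  0.55844859]), 'wrist_force': array([-0.84291294, -0.03884106,  0.22768482]), 'moment': array([-0.01241547, -0.00972103, -0.02236554]), 'width': 93.17504306395625}
side {'K': array([[368.16589313,   0.        , 252.85176501],
       [  0.        , 368.16589313, 192.05339891],
       [  0.        ,   0.        ,   1.        ]]), 'rvec': array([ 0.24261641, -2.76210655,  1.30535728]), 'tvec': array([545.64888008, 167.83899237, 920.69732995])}
top {'K': array([[458.90261365,   0.        , 248.93756016],
       [  0.        , 458.90261365, 192.31228801],
       [  0.        ,   0.        ,   1.        ]]), 'rvec': array([ 2.1437599 , -2.19857593,  0.06300773]), 'tvec': array([  34.90389199,  569.28361195, 1415.65776154])}
wrist {'K': array([[272.41256783,   0.        , 254.34389577],
       [  0.        , 272.41256783, 191.81656214],
       [  0.        ,   0.        ,   1.        ]]), 'tool_from_camera': array([[ 9.99999799e-01, -3.04630592e-04,  5.55516535e-04,
        -2.38654505e-02],
       [-6.20680963e-04, -2.95153322e-01,  9.55449701e-01,
        -1.66581180e+02],
       [-1.27096657e-04, -9.55449854e-01, -2.95153452e-01,
         8.18340149e+01],
       [ 0.00000000e+00,  0.00000000e+00,  0.00000000e+00,
         1.00000000e+00]])}
```

View pics/side0.png

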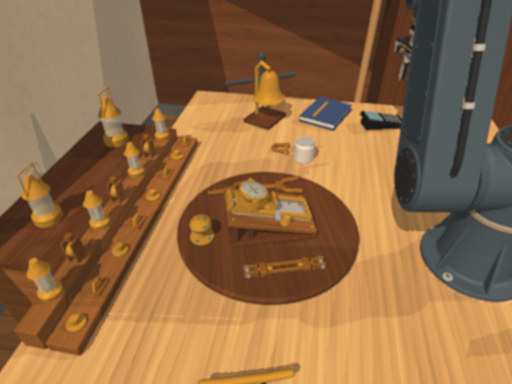

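View pics/top0.png

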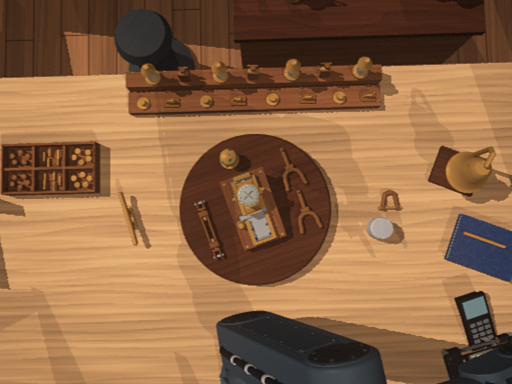

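View pics/wrist0.png

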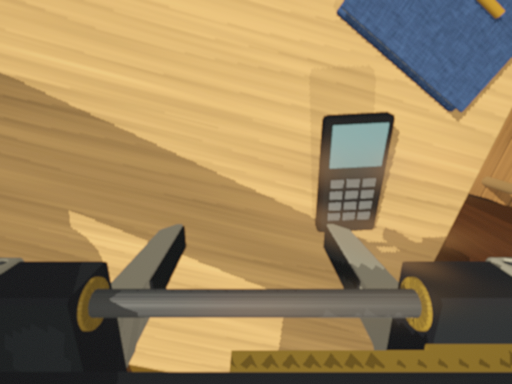

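The stand is near (255,210) in the top view, with the compass at (249,195) and the slope falling towards the robot, down the image. I'll zoom in on it.

Run:
```python
import cv2,numpy as np
a=cv2.imread("pics/top0.png")[150:265,205:305]; cv2.imwrite("pics/topz.png",cv2.resize(a,None,fx=5,fy=5,interpolation=cv2.INTER_CUBIC))
a=cv2.imread("pics/side0.png")[165:255,205:335]; cv2.imwrite("pics/sidez.png",cv2.resize(a,None,fx=6,fy=6,interpolation=cv2.INTER_CUBIC))
```

```text
(no output)
```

View pics/topz.png

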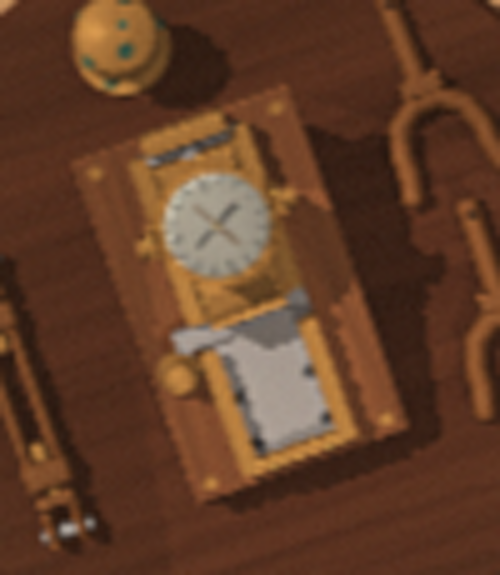

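View pics/sidez.png

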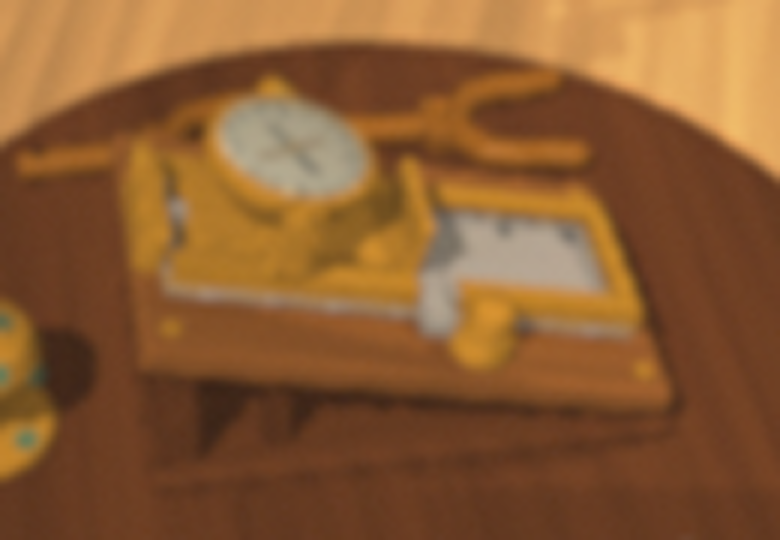

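```bash
cat > h.py <<'E'
import numpy as np,cv2
from rig import arm
def pt(name,uv,d):
    c=arm.calibration(name);R=cv2.Rodrigues(c["rvec"])[0];K=c["K"]
    r=np.linalg.inv(K)@[uv[0],uv[1],1]
    return R.T@(r*d-c["tvec"])
def ray(name,uv):
    c=arm.calibration(name);R=cv2.Rodrigues(c["rvec"])[0]
    o=-R.T@c["tvec"]; v=R.T@np.linalg.inv(c["K"])@[uv[0],uv[1],1]; return o,v
def proj(name,P):
    c=arm.calibration(name);return cv2.projectPoints(np.array(P,float).reshape(-1,1,3),c["rvec"],c["tvec"],c["K"],None)[0].reshape(-1,2)
E
cat > fit.py <<'E'
from h import *
from scipy.optimize import least_squares
d=np.load("pics/top0.npy")
z=lambda a:(a[0]/5+205-.4,a[1]/5+150-.4)
zs=lambda a:(a[0]/6+205-.4,a[1]/6+165-.4)
cor=[(75,162),(287,87),(407,432),(200,500)]
scor=[(140,368),(675,400)]  # side: up-slope +y bottom? , down-slope +y
for c in cor+[(181,378),(217,225),(290,390),(170,250)]:
    u=z(c); p=pt("top",u,d[int(round(u[1])),int(round(u[0]))]); print(c,p.round(1))
th=.26
def W(q,s,y,n):  # slope coords -> world
    x0,y0,z0,yaw=q
    X=s*np.cos(th)-n*np.sin(th);Z=58+s*np.sin(th)+n*np.cos(th)
    return np.stack([x0+X*np.cos(yaw)-y*np.sin(yaw),y0+X*np.sin(yaw)+y*np.cos(yaw),z0+Z+0*y],-1)
if __name__=="__main__":
  for L in (107.5,107.5/np.cos(th)):
    A=W
    f=lambda q:np.r_[(proj("top",W(np.r_[q[:2],42,q[2]],np.array([L,L,-L,-L]),np.array([68,-68,-68,68]),np.zeros(4)))-[z(c) for c in cor]).ravel()]
    r=least_squares(f,[500,0,.3]);print(L,r.x,r.fun.round(2))
E
python3 fit.py
```

```text
(75, 162) [594.  103.2 128. ]
(287, 87) [634.7 -21.4 127.5]
(407, 432) [431.2 -90.2  40.6]
(200, 500) [394.1  36.9  68.5]
(181, 378) [467.1  44.9 111.8]
(217, 225) [551.9  20.4 171. ]
(290, 390) [458.6 -18.8  88. ]
(170, 250) [538.8  47.3 166.2]
107.5 [5.13737513e+02 7.56201268e+00 3.15234393e-01] [-0.4   0.91  1.19  0.35  0.27 -1.43 -1.08  0.14]
111.23873636139562 [5.13610763e+02 7.51882504e+00 3.15363252e-01] [-0.82 -0.24  0.79 -0.81  0.68 -0.25 -0.65  1.31]
```

Run:
```python
from fit import *
q=[513.7,7.5,42,.315]
def world2s(P):
    P=np.array(P)-[q[0],q[1],q[2]];c,s=np.cos(q[3]),np.sin(q[3])
    X,Y,Z=c*P[0]+s*P[1],-s*P[0]+c*P[1],P[2]-58
    return np.array([X*np.cos(th)+Z*np.sin(th),Y,-X*np.sin(th)+Z*np.cos(th)])
def tri(u1,u2):
    o1,v1=ray("top",u1);o2,v2=ray("side",u2)
    t=np.linalg.lstsq(np.c_[v1,-v2],o2-o1,rcond=None)[0];a,b=o1+t[0]*v1,o2+t[1]*v2
    return (a+b)/2,np.linalg.norm(a-b)
for n,u,v in [("stud",(180,372),(490,305)),("glass",(217,222),(294,145))]:
    P,e=tri(z(u),zs(v));print(n,P.round(1),e.round(1),world2s(P).round(1))
ds=np.load("pics/side0.npy");u=zs((490,305));print(world2s(pt("side",u,ds[int(round(u[1])),int(round(u[0]))])))
# front plate top edge ends: top zoom (223,330),(290,300)
for c in [(218,328),(290,297),(255,313)]:
    o,v=ray("top",z(c)); 
    n=np.array(W([0,0,0,q[3]],0.,0.,1.)-W([0,0,0,q[3]],0.,0.,0.));p0=W(q,0.,0.,36.)
    P=o+v*(n@(p0-o))/(n@v);print(P.round(1),world2s(P).round(1))
for s in (-45,-40,-35): print(s,proj("top",W(q,s,50.,24.))*5-[1025-2,750-2],proj("side",W(q,s,50.,24.))*6-[205*6-2.4,165*6-2.4])
```

```text
(75, 162) [594.  103.2 128. ]
(287, 87) [634.7 -21.4 127.5]
(407, 432) [431.2 -90.2  40.6]
(200, 500) [394.1  36.9  68.5]
(181, 378) [467.1  44.9 111.8]
(217, 225) [551.9  20.4 171. ]
(290, 390) [458.6 -18.8  88. ]
(170, 250) [538.8  47.3 166.2]
stud [467.9  45.2 115.6] 5.4 [-26.8  50.   23.2]
glass [551.3  20.2 165.7] 5.4 [55.2  0.4 53.3]
[-29.47470547  50.51176031  23.69455387]
[495.1  22.1 133.8] [-4.  19.6 36. ]
[511.9 -19.8 134.5] [ -0.9 -25.4  36. ]
[5.032e+02 5.000e-01 1.340e+02] [-2.9 -3.4 36. ]
-45 [[190.63887019 405.43965787]] [[526.29418692 307.28578573]]
-40 [[187.8164539  397.62051152]] [[514.63209625 306.09098332]]
-35 [[184.99028686 389.79097419]] [[502.93478545 304.89257254]]
```

```bash
cat > tgt.py <<'E'
from fit import *
from scipy.spatial.transform import Rotation as R
q=[513.7,7.5,42,.315]
def goal(s,y,n,sgn):
    P=W(q,float(s),float(y),float(n)); nn=W(q,0.,0.,1.)-W(q,0.,0.,0.); yy=W(q,0.,1.,0.)-W(q,0.,0.,0.)
    X=sgn*yy; Y=-nn; return P,R.from_matrix(np.c_[X,Y,np.cross(X,Y)])
E
python3 - <<'E' | tail -8
from tgt import *
st=arm.sense();R0=R.from_quat(st["ee_rot"]);print(R0.as_matrix().round(2).tolist())
for sg in (1,-1):
    P,G=goal(-29,24,70,sg);rv=np.degrees((G*R0.inv()).as_rotvec());print(sg,P.round(1),(P-st["ee_pos"]).round(1),rv.round(2),np.linalg.norm(rv))
E
```

```text
(200, 500) [394.1  36.9  68.5]
(181, 378) [467.1  44.9 111.8]
(217, 225) [551.9  20.4 171. ]
(290, 390) [458.6 -18.8  88. ]
(170, 250) [538.8  47.3 166.2]
[[0.25, -0.0, 0.97], [-0.97, 0.0, 0.25], [-0.0, -1.0, 0.0]]
1 [462.5  16.1 160.2] [327.1 548.9 -58.1] [  21.94    6.43 -174.74] 176.23370091181624
-1 [462.5  16.1 160.2] [327.1 548.9 -58.1] [  4.1  -14.32   3.76] 15.364035258111207
```

Request:
carry_out(
  plan=[
    [[0,0,0,30,50,0,0.57],[0,0,0,60,100,0,0.57],[0,0,0,90,150,0,0.57],[0,0,0,118,196,0,0.57],[0,0,0,142,236,0,0.57]],
  ],
)

```text
time: 0.65
ee_pos: [264.8, -317.0, 218.6]
ee_rot: [-0.558, 0.434, -0.434, 0.558]
wrist_force: [1.3, 0.0, -0.5]
width: 57.9
```

Request:
carry_out(
  plan=[
    [[1,-4,1,25,42,0,0.57],[2,-8,2,50,84,0,0.57],[3,-11,3,75,126,0,0.57],[4.1,-14.3,3.8,100,168,0,0.57],[4.1,-14.3,3.8,125,210,0,0.57]],
  ],
)

```text
time: 1.15
ee_pos: [389.3, -107.3, 218.6]
ee_rot: [-0.493, 0.358, -0.466, 0.642]
wrist_force: [0.4, -0.8, 0.1]
width: 39.9
```

```bash
python3 - <<'E' | tail -5
from tgt import *
st=arm.sense();print(st["time"],st["ee_pos"],st["width"],st["wrist_force"]);R0=R.from_quat(st["ee_rot"])
P,G=goal(-29,24,70,-1);print((P-st["ee_pos"]).round(1),np.degrees((G*R0.inv()).as_rotvec()).round(2))
E
```

```text
(217, 225) [551.9  20.4 171. ]
(290, 390) [458.6 -18.8  88. ]
(170, 250) [538.8  47.3 166.2]
1.15 [ 389.28632693 -107.26000083  218.58847309] 39.85487613611085 [ 0.42902183 -0.81546525  0.09030178]
[ 73.2 123.3 -58.4] [-0.01  0.09  0.04]
```

Request:
carry_out(
  plan=[
    [[0,0,0,20,38,-5,0.57],[0,0,0,40,74,-15,0.57],[0,0,0,60,103,-28,0.57],[0,0,0,60,103,-58,0.57],[0,0,0,60,103,-58,0.57]],
  ],
)

```text
time: 1.65
ee_pos: [447.6, -4.6, 157.9]
ee_rot: [-0.495, 0.359, -0.463, 0.641]
wrist_force: [-0.3, 0.2, -0.2]
width: 40.0
```

```bash
python3 - <<'E' | tail -3
from tgt import *
st=arm.sense();print(st["time"],st["ee_pos"],st["ee_rot"],st["width"],st["wrist_force"]);R0=R.from_quat(st["ee_rot"])
P,G=goal(-29,24,70,-1);print((P-st["ee_pos"]).round(1),np.degrees((G*R0.inv()).as_rotvec()).round(2))
for n in ("wrist","side","top"):
    p,d=arm.grab_frame(n); cv2.imwrite(f"pics/{n}1.png",p[:,:,::-1]); np.save(f"pics/{n}1.npy",d)
a=cv2.imread("pics/side1.png")[105:255,205:335]; cv2.imwrite("pics/sidez1.png",cv2.resize(a,None,fx=4,fy=4,interpolation=cv2.INTER_CUBIC))
E
```

```text
(170, 250) [538.8  47.3 166.2]
1.65 [447.56434632  -4.62470291 157.88913756] [-0.4949806   0.35932976 -0.4634232   0.64118271] 40.0235651443561 [-0.3498556   0.22562341 -0.20393245]
[14.9 20.7  2.3] [-0.01 -0.34 -0.15]
```

View pics/wrist1.png

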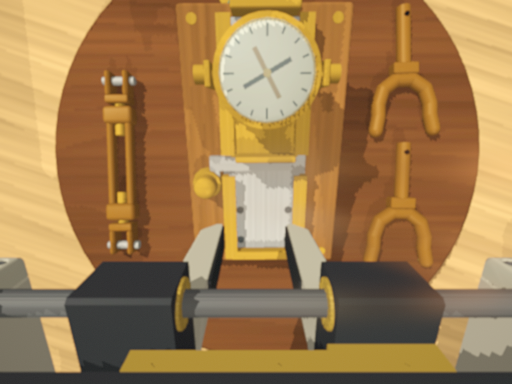

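View pics/sidez1.png

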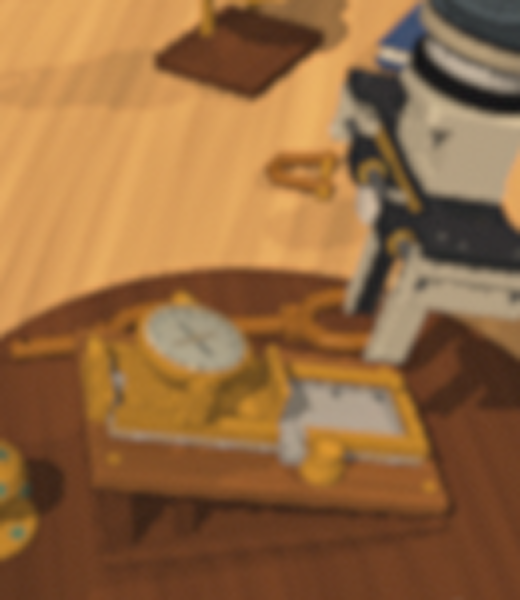

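The wrist view shows the stud at about (206,182), the plate's top edge near (262,158), and both fingertips at about (212,230) and (297,230). The tips are still short of the target along the track. I'll measure the stud and plate from here.

```bash
cat >> tgt.py <<'E'
def w2s(P):
    P=np.array(P)-[q[0],q[1],q[2]];c,s=np.cos(q[3]),np.sin(q[3])
    X,Y,Z=c*P[0]+s*P[1],-s*P[0]+c*P[1],P[2]-58
    return np.array([X*np.cos(th)+Z*np.sin(th),Y,-X*np.sin(th)+Z*np.cos(th)])
def wp(uv,d,pos,rot):
    c=arm.calibration("wrist");T=c["tool_from_camera"]
    p=np.linalg.inv(c["K"])@[uv[0],uv[1],1]*d
    return R.from_quat(rot).apply(T[:3,:3]@p+T[:3,3])+pos
E
python3 - <<'E' | tail -16
from tgt import *
pos,rot=[447.56,-4.62,157.89],[-0.49498,0.35933,-0.46342,0.64118]
d=np.load("pics/wrist1.npy")
for n,u in [("stud",(206,181)),("stud",(204,178)),("stud",(209,185)),("glass",(267,69)),("plate",(262,157)),("plate",(262,160)),("plateL",(225,159)),("plateR",(300,158)),("board",(180,100)),("board",(325,220)),("track",(265,200)),("tipL",(212,231)),("tipR",(297,231))]:
    P=wp(u,d[u[1],u[0]],pos,rot);print(n,u,d[u[1],u[0]],P.round(1),w2s(P).round(1))
a=cv2.imread("pics/wrist1.png")[130:250,170:340];cv2.imwrite("pics/wz1.png",cv2.resize(a,None,fx=4.5,fy=4.5,interpolation=cv2.INTER_CUBIC))
E
```

```text
(217, 225) [551.9  20.4 171. ]
(290, 390) [458.6 -18.8  88. ]
(170, 250) [538.8  47.3 166.2]
stud (206, 181) 222.00456 [469.6  44.1 117.8] [-25.   48.5  25.1]
stud (204, 178) 222.97054 [471.4  46.6 116.7] [-22.9  50.3  23.4]
stud (209, 185) 222.90715 [467.2  40.9 117.1] [-28.3  46.2  25.2]
glass (267, 69) 163.22696 [548.3  20.4 173.5] [54.6  1.6 61.6]
plate (262, 157) 205.10338 [500.9   6.8 133.8] [-3.2  3.3 35.9]
plate (262, 160) 203.68605 [498.7   6.1 135.4] [-5.1  3.4 38. ]
plateL (225, 159) 231.52753 [491.8  36.2 107.4] [-9.6 34.1 10.2]
plateR (300, 158) 237.37053 [513.3 -24.9 101.4] [ -9.7 -30.6   4.1]
board (180, 100) 293.5018 [539.3 110.   42.4] [ 39.4  89.5 -70.1]
board (325, 220) 257.5531 [467.6 -68.3  83.8] [-69.3 -57.8   1.6]
track (265, 200) 248.63445 [468.3  -8.   91.9] [-48.4  -0.7   4.5]
tipL (212, 231) 169.41734 [444.5  22.  171.8] [-40.8  35.3  85.2]
tipR (297, 231) 169.90686 [460.9 -28.3 171.3] [-40.9 -17.7  84.6]
```

View pics/wz1.png

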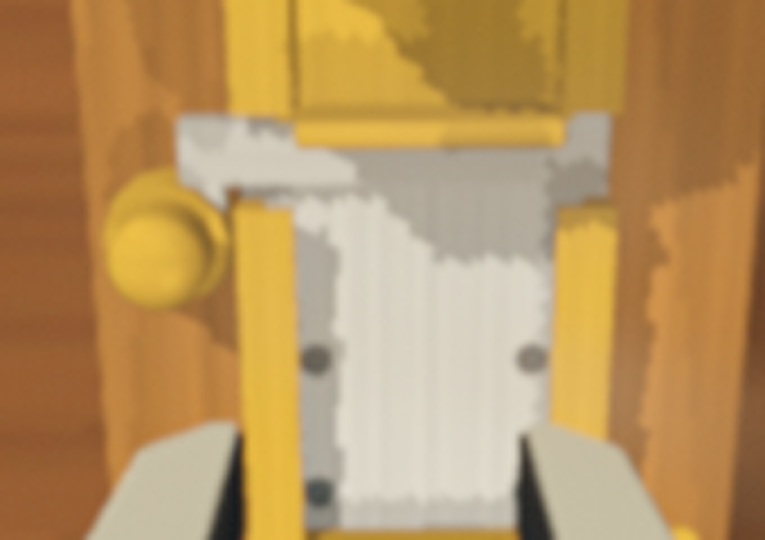

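```bash
python3 - <<'E' | tail -7
from tgt import *
pos,rot=[447.56,-4.62,157.89],[-0.49498,0.35933,-0.46342,0.64118]
d=np.load("pics/wrist1.npy")
for u in [(205,187),(204,186),(262,162)]: print(u,w2s(wp(u,d[u[1],u[0]],pos,rot)).round(1))
st=arm.sense();R0=R.from_quat(st["ee_rot"]);print(st["ee_pos"],w2s(st["ee_pos"]))
for n in (45,29,14):
  P,G=goal(-31,24,n,-1);print(n,P.round(1),(P-st["ee_pos"]).round(1),np.degrees((G*R0.inv()).as_rotvec()).round(2))
E
```

```text
(205, 187) [-30.2  49.6  24.6]
(204, 186) [-29.4  50.4  24.6]
(262, 162) [-6.9  3.3 36.4]
[449.50705936  -6.34627344 161.51136681] [-47.31529453   6.7230437   76.23755472]
45 [466.8  17.5 135.5] [ 17.3  23.8 -26. ] [0.05 0.02 0.03]
29 [470.7  18.7 120.1] [ 21.2  25.1 -41.5] [0.05 0.02 0.03]
14 [474.4  19.9 105.6] [ 24.9  26.3 -56. ] [0.05 0.02 0.03]
```

Request:
carry_out(
  plan=[
    [[0,0,0,9,12,0,0.57],[0,0,0,17,24,0,0.57],[0,0,0,17,24,-13,0.57],[0,0,0,17,24,-26,0.57],[0,0,0,17,24,-26,0.57]],
  ],
)

```text
time: 2.3
ee_pos: [466.1, 17.6, 134.8]
ee_rot: [-0.493, 0.358, -0.466, 0.641]
wrist_force: [-0.3, 0.2, 0.3]
width: 40.0
```

Request:
carry_out(
  plan=[
    [[0,0,0,0,0,0,0.57],[0,0,0,0,0,0,0.57],[0,0,0,0,0,0,0.57]],
  ],
)

```text
time: 2.6
ee_pos: [466.7, 17.9, 135.5]
ee_rot: [-0.493, 0.357, -0.466, 0.642]
wrist_force: [-0.6, 0.5, 0.0]
width: 40.1
```

```bash
python3 - <<'E' | tail -4
from tgt import *
st=arm.sense();print(st["time"],st["ee_pos"],st["wrist_force"],w2s(st["ee_pos"]))
p,d=arm.grab_frame("wrist"); cv2.imwrite("pics/wrist2.png",p[:,:,::-1]); np.save("pics/wrist2.npy",d)
np.savez("pics/w2pose.npz",p=st["ee_pos"],r=st["ee_rot"])
p,_=arm.grab_frame("side"); cv2.imwrite("pics/sidez2.png",cv2.resize(p[105:255,205:335,::-1],None,fx=4,fy=4,interpolation=cv2.INTER_CUBIC))
E
```

```text
(217, 225) [551.9  20.4 171. ]
(290, 390) [458.6 -18.8  88. ]
(170, 250) [538.8  47.3 166.2]
2.6 [466.70793202  17.93524109 135.45266456] [-0.63875982  0.50973452  0.03543293] [-30.93965744  24.48070612  44.91628613]
```

View pics/wrist2.png

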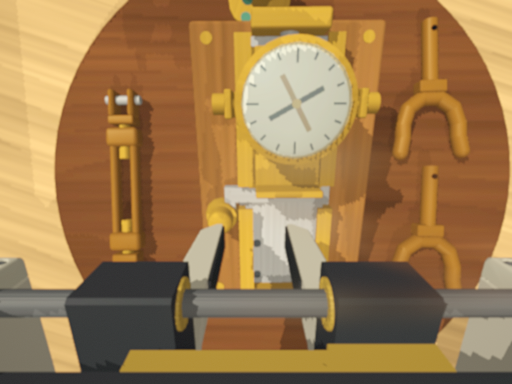

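View pics/sidez2.png

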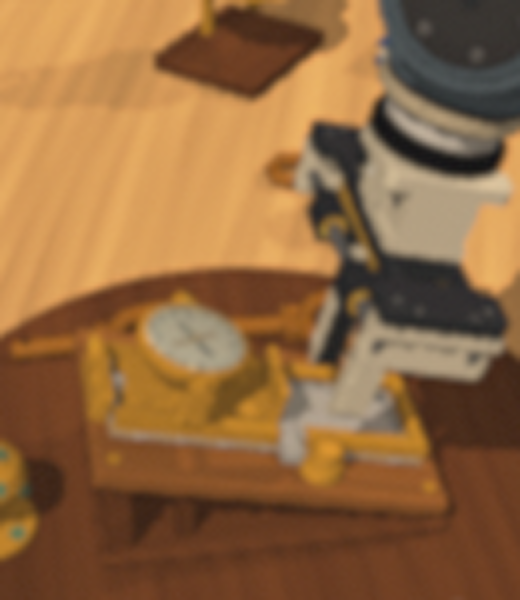

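The stud is now at about (221,213), partly behind the +y finger. The plate's front edge is at about (290,195). I'll re-measure from this settled pose.

```bash
python3 - <<'E' | tail -16
from tgt import *
f=np.load("pics/w2pose.npz");d=np.load("pics/wrist2.npy")
for u in [(215,214),(221,214),(226,214),(220,210),(220,218),(290,190),(290,192),(290,194),(290,196),(290,198),(290,200),(247,192),(327,192)]: print(u,d[u[1],u[0]],w2s(wp(u,d[u[1],u[0]],f["p"],f["r"])).round(1))
a=cv2.imread("pics/wrist2.png")[170:270,180:340];cv2.imwrite("pics/wz2.png",cv2.resize(a,None,fx=5,fy=5,interpolation=cv2.INTER_CUBIC))
E
```

```text
(217, 225) [551.9  20.4 171. ]
(290, 390) [458.6 -18.8  88. ]
(170, 250) [538.8  47.3 166.2]
(215, 214) 201.98207 [-24.3  53.6  23.5]
(221, 214) 199.90396 [-23.5  48.9  25.5]
(226, 214) 202.48653 [-24.5  45.5  23.1]
(220, 210) 203.20535 [-21.9  50.   21.5]
(220, 218) 201.8315 [-27.   49.9  24.5]
(290, 190) 184.94608 [-2.3  0.2 34.7]
(290, 192) 182.68623 [-3.   0.5 37.2]
(290, 194) 183.51363 [-4.5  0.4 36.9]
(290, 196) 183.59294 [-5.8  0.4 37.2]
(290, 198) 212.68175 [-16.3  -3.5  10. ]
(290, 200) 213.89532 [-18.2  -3.6   9.3]
(247, 192) 210.88094 [-11.3  30.1  10.3]
(327, 192) 216.41444 [-12.9 -33.3   5.1]
```

View pics/wz2.png

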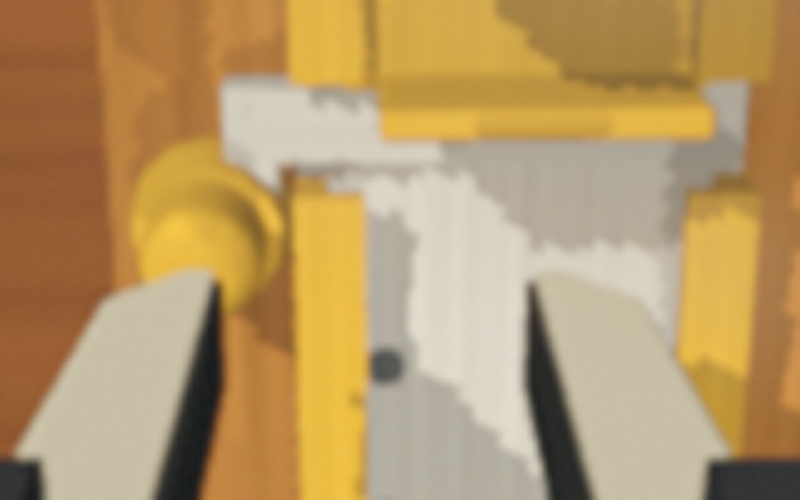

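Request:
carry_out(
  plan=[
    [[0,0,0,2.2,0.7,-8.7,0.57],[0,0,0,4.4,1.4,-17.4,0.57],[0,0,0,4.4,1.4,-17.4,0.57],[0,0,0,4.4,1.4,-17.4,0.57]],
  ],
)

```text
time: 3.1
ee_pos: [470.5, 19.7, 116.7]
ee_rot: [-0.494, 0.358, -0.465, 0.641]
wrist_force: [0.1, 0.2, -0.1]
width: 40.4
```

```bash
python3 - <<'E' | tail -1
from tgt import *
st=arm.sense();print(st["time"],st["ee_pos"],st["wrist_force"],w2s(st["ee_pos"]))
p,_=arm.grab_frame("side"); cv2.imwrite("pics/sidez3.png",cv2.resize(p[135:255,205:335,::-1],None,fx=5,fy=5,interpolation=cv2.INTER_CUBIC))
p,_=arm.grab_frame("wrist"); cv2.imwrite("pics/wz3.png",cv2.resize(p[170:270,180:340,::-1],None,fx=5,fy=5,interpolation=cv2.INTER_CUBIC))
E
```

```text
3.1 [470.48249466  19.68977692 116.69403059] [ 0.14063159  0.2076455  -0.13300602] [-31.7686037   24.97949075  25.72576426]
```

View pics/sidez3.png

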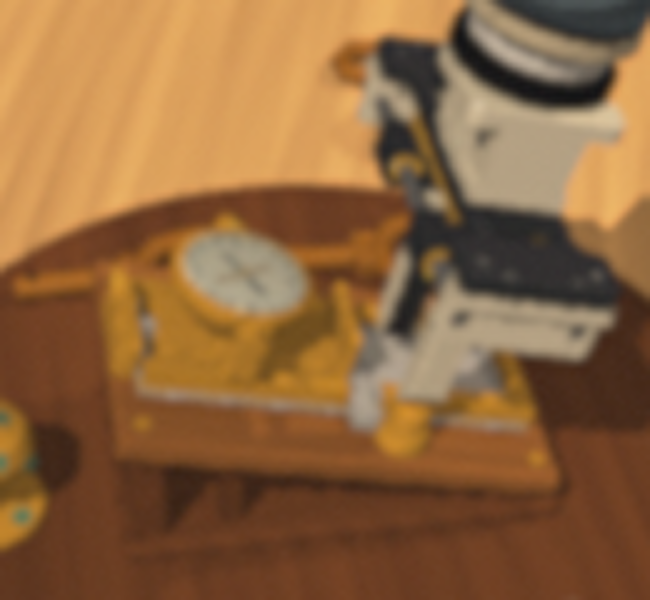

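View pics/wz3.png

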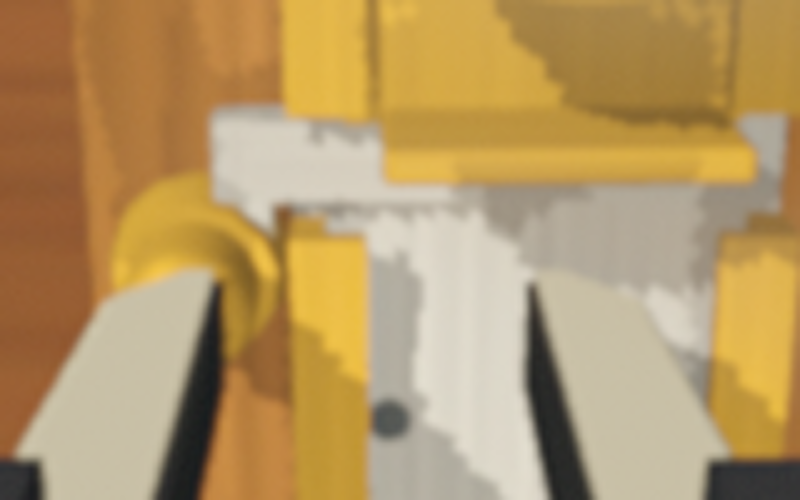

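Request:
carry_out(
  plan=[
    [[0,0,0,0.8,0.3,-3.2,0.57],[0,0,0,1.6,0.5,-6.5,0.57],[0,0,0,2.4,0.8,-9.6,0.57],[0,0,0,2.4,0.8,-9.6,0.57],[0,0,0,2.4,0.8,-9.6,0.57]],
  ],
)

```text
time: 3.7
ee_pos: [472.9, 20.5, 107.7]
ee_rot: [-0.494, 0.358, -0.465, 0.641]
wrist_force: [-6.1, -0.7, 12.7]
width: 40.0
```

```bash
python3 - <<'E' | tail -1
from tgt import *
st=arm.sense();print(st["time"],st["ee_pos"],st["wrist_force"],w2s(st["ee_pos"]))
p,_=arm.grab_frame("side"); cv2.imwrite("pics/sidez4.png",cv2.resize(p[135:255,205:335,::-1],None,fx=5,fy=5,interpolation=cv2.INTER_CUBIC))
p,d=arm.grab_frame("wrist"); cv2.imwrite("pics/wrist4.png",p[:,:,::-1]);np.save("pics/wrist4.npy",d)
E
```

```text
3.7 [472.90386774  20.48744202 107.74994725] [-6.08613816 -0.70325934 12.69424374] [-31.60427517  24.98772658  16.42690023]
```

View pics/sidez4.png

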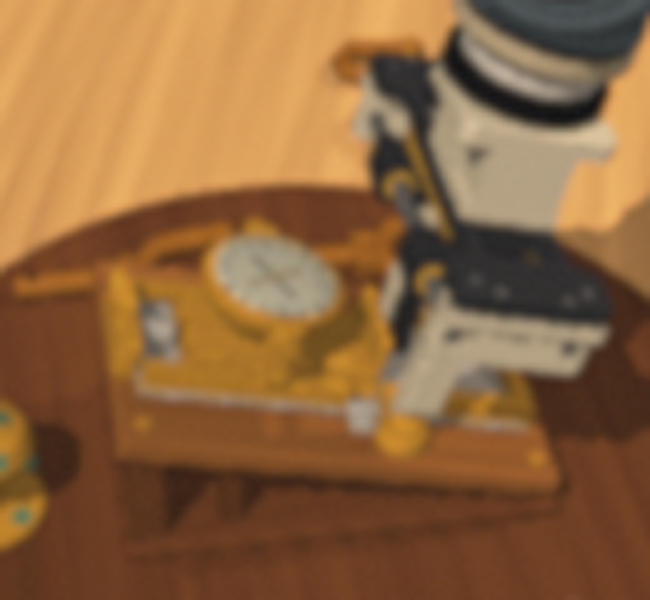

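View pics/wrist4.png

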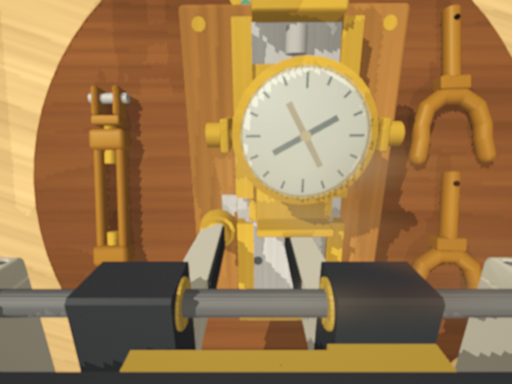

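The compass has popped off its latch and is sitting against the track finger. I'll ease off slightly, then confirm how far it travelled and that it's in contact.

Request:
carry_out(
  plan=[
    [[0,0,0,-0.1,0,0.5,0.57],[0,0,0,-0.1,0,0.5,0.57],[0,0,0,-0.1,0,0.5,0.57],[0,0,0,-0.1,0,0.5,0.57],[0,0,0,-0.1,0,0.5,0.57]],
  ],
)

```text
time: 4.3
ee_pos: [472.8, 20.4, 108.2]
ee_rot: [-0.494, 0.358, -0.466, 0.641]
wrist_force: [-6.1, -1.1, 10.3]
width: 40.1
```

```bash
python3 - <<'E' | tail -8
from tgt import *
st=arm.sense();print(st["time"],st["wrist_force"],w2s(st["ee_pos"]))
p,d=arm.grab_frame("wrist");cv2.imwrite("pics/wz5.png",cv2.resize(p[190:290,180:340,::-1],None,fx=5,fy=5,interpolation=cv2.INTER_CUBIC))
for u in [(280,v) for v in range(226,240,2)]: print(u,d[u[1],u[0]],w2s(wp(u,d[u[1],u[0]],st["ee_pos"],st["ee_rot"])).round(1))
p,d=arm.grab_frame("side"); cv2.imwrite("pics/sidez5.png",cv2.resize(p[135:255,205:335,::-1],None,fx=5,fy=5,interpolation=cv2.INTER_CUBIC))
E
```

```text
4.3 [-6.10305031 -1.14388961 10.31221046] [-31.57862416  24.94912406  16.86071246]
(280, 226) 165.69054 [-18.3   9.3  31.5]
(280, 228) 162.24736 [-18.    9.7  35. ]
(280, 230) 160.38443 [-18.4   9.8  37. ]
(280, 232) 161.241 [-19.9   9.8  36.6]
(280, 234) 161.28947 [-21.    9.8  36.9]
(280, 236) 162.04045 [-22.5   9.7  36.6]
(280, 238) 196.79385 [-39.5   6.4   5.5]
```

View pics/wz5.png

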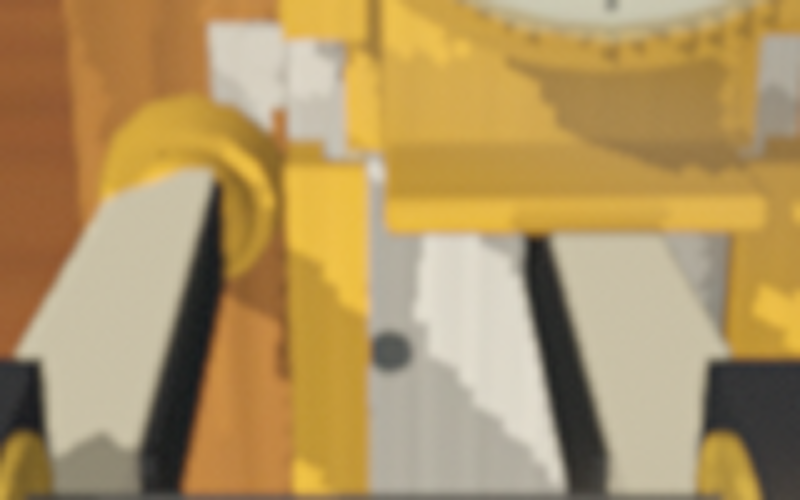

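View pics/sidez5.png

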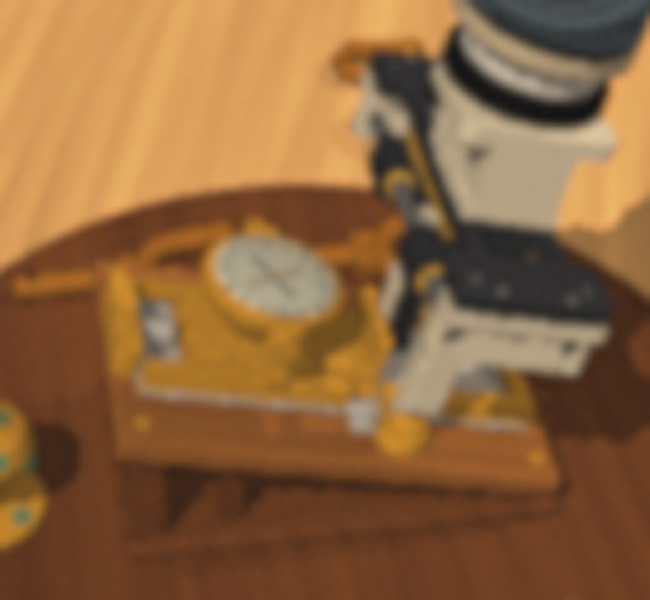

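```bash
python3 -c "
from rig import arm
print(arm.finish_job()); s=arm.sense(); print(s['time'],s['ee_pos'],s['wrist_force'])"
```

```text
the job is handed in; nothing more can be done
None
the job is handed in; nothing more can be done
```

The compass is caught. With the tool square to the board, one fingertip pressed the stud home while the other stood over the track, and the ejector threw the compass onto that finger.

**Last checks:**
- **Travel:** the front plate's edge moved from about -6 mm to about -22.5 mm along the slope. That is roughly 16.5 mm, inside the 10–40 mm band.
- **Contact:** the wrist and side pictures show the plate resting on the finger, and it had not moved between the two looks. The stud was still held down.
- **Force:** about 12 N at the wrist after I eased off half a millimetre, down from about 14 N. This is more than the 4–6 N the stud needs, but well under the limits.
- **Other goods:** the oarlocks and turnbuckle looked untouched in the last full wrist picture. I did not check the other items after the catch. The arm's path went over the scene and I saw no unexpected force readings.
- **Time:** about 4.4 s used of the 32 s allowed.

**Disagreements:** the early stud measurements differed by 2–4 mm between cameras, so I re-measured from a settled arm before pressing. I could not read the state after handing in, because the robot refuses all calls from then on.

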